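# Show the flower plaque to the bench magnifier

### The job

First swing the magnifier's arm out by its upright wooden peg until it seats at the end of its travel. Then take the square-topped plaque out of the slotted block and hold it up in the air before the lens: its flower side square to the glass (the lens looks a little downward, so lean the plaque back to match), the flower centred on the lens and about 10 cm from it, the plaque the right way up. Finish while still holding it there, motionless; the plaque must not touch the magnifier, and the other two plaques, the jar, the bowl and the hammer stay where they are.

Things in the scene. Friction and masses are not known exactly. Their poses are not given: they have to be found in the camera images.
- loupe_arm (a joint): Hinge of the magnifier's arm, upright axis, rad. 0 = folded (arm points roughly to the robot); grows counter-clockwise seen from above to the end stop at 1.571 = fully out, seated. Stiff hinge with a spring detent: short of about 0.8 it stays where it is left, beyond about 1.1 the detent draws it to the stop and holds it there. About 2 to 3 N at the peg moves it out, 4 N out of the detent.
- loupe_hinge (a point): Point on the hinge axis at the arm's mid height, 199 mm above the bench, on top of a brass post 16 mm thick (hub 24 mm diameter, its top at 208 mm; round iron foot 116 mm diameter, 28 mm high). The stand is fixed to the bench.
- loupe_peg (a point): Grip point on the upright dark wooden peg, 14 mm diameter, that stands on the arm 70 mm from the hinge axis; peg top at 243 mm above the bench, this point at 233 mm, the arm's top at 204 mm. The brass arm is a level bar 12 mm wide that carries the lens at its end.
- lens (a point): Round glass in a brass rim, 81 mm across, 7 mm thick, on the arm's end, turning with it. Origin at its centre, 170 mm from the hinge axis, 199 mm above the bench. It looks along its -x axis: 0.35 rad below level, and with the arm out roughly to the robot; y is level, z up along the glass. A plaque shown rightly has its axes parallel to these, its flower 100 mm from the origin towards -x.
- plaque: Square-topped iron plaque, 10 mm thick (x), 44 wide (y), 64 high (z), straight sides, about 0.18 kg, raised silver flower and square silver border on its +x side, which faces away from the robot. Origin: centre of its underside. Stands upright in one of the block's slots, 16 mm deep, slot floor 14 mm above the bench, 1 to 2 mm play; lift it straight up.
- plaque_face (a point): Centre of the flower on the plaque, at its raised surface: 8 mm in front (+x) of the origin and 38 mm up.
- rack: Pale wooden block fixed to the bench, 160 mm long (x), 76 mm wide (y), 30 mm high, with three slots across it at x = -45, 0 and +45 mm, each with one plaque. Origin at the centre of its underside.
- medallion: Bystander: round-topped iron medallion, 48 mm wide, 64 mm high, 10 mm thick, in another slot. Origin at the centre of its underside. Leave alone.
- gable: Bystander: iron plaque with a pointed gable top, 44 mm wide, 58 mm high, 10 mm thick, in another slot. Origin at the centre of its underside. Leave alone.
- jar: Bystander: squat round silver jar with a lid, 76 mm diameter, 62 mm high. Origin at the centre of its underside. Leave alone.
- bowl: Bystander: brass bowl, 100 mm diameter, 28 mm high. Origin at the centre of its underside. Leave alone.
- hammer: Bystander: small hammer, 200 mm long, lying flat on the bench roughly along the robot's y. Leave alone.

How it is judged:
On the way, in this order (a step that is already met when the one before it is completed fails the run):
1. the magnifier's arm is seated fully out (value of joint loupe_arm above 1.52 rad), for 0.3 s.
2. the square-topped plaque is lifted clear of the block (height (world z) of plaque above 0.045 m and contact force between plaque and the fingers above 0.5 N and contact force between plaque and rack below 0.1 N), for 0.2 s.
At the end, for the whole second after the job is handed in: Arm out (joint over 1.52). Plaque still, held by the fingers alone, clear of block and magnifier; flower 75 to 125 mm before the glass, within 15 mm of its centre; flower side to the lens, square and upright to it within 10 degrees. The other plaques, jar, bowl, hammer moved under 20 mm (value of joint loupe_arm above 1.52 rad and x of plaque_face in the frame of lens between -0.125 and -0.075 m and y of plaque_face in the frame of lens between -0.015 and 0.015 m and z of plaque_face in the frame of lens between -0.015 and 0.015 m and x of lens in the frame of plaque above 0.05 m and angle between the x axis of plaque and the x axis of lens, either way round below 0.175 rad and angle between the z axis of plaque and the z axis of lens, either way round below 0.175 rad and angle between plaque's own z axis and vertical below 0.7 rad and contact force between plaque and the fingers above 0.5 N and contact force between plaque and rack below 0.1 N and contact force between plaque and stand below 0.1 N and height (world z) of plaque above 0.06 m and linear speed of plaque below 0.02 m/s and angular speed of plaque below 0.1 rad/s and distance of each of medallion, gable, jar, bowl, hammer from where it was at the start of the episode below 0.02 m); the arm keeps its last pose, push and grip.
It fails at once if another plaque is disturbed (moved more than 20 mm) (distance of any of medallion, gable from where it was at the start of the episode above 0.02 m).
It fails at once if the jar, bowl or hammer is disturbed (moved more than 20 mm) (distance of any of jar, bowl, hammer from where it was at the start of the episode above 0.02 m).
It fails at once if the plaque touches the magnifier (contact force between plaque and stand above 0.5 N).
It also fails if it takes over 56 s, if anything falls off the work surface, if the arm or the gripper's body presses on something with over 40 N, if the wrist force passes 120 N, or if a joint passes its speed limit or range.

### The arm

A 6-joint arm with a two-finger parallel gripper is mounted at the origin on the work surface. World frame = base frame: x ahead of the robot, y to its left, z up, the work surface at z = 0. Lengths are in m, angles in rad, forces in N, time in s.
With the tool pointing down it reaches from about 0.35 to 0.875 m from the base axis. Payload 4.2 kg.
Tool frame: the origin (TCP) lies midway between the tips of the shut fingers; the grasp point (between the pads) lies 19 mm behind it; z points along the fingers, y is the line along which they close (so a half turn about z gives the same grasp; the last joint's range is limited). The gripper opens to 85 mm and grips with 20 to 120 N. Pads are 22 mm wide; open, the fingers measure 114 mm over their backs; the gripper's body (76 mm by 85 mm) begins 54 mm behind the grasp point. The pads swing forward as they close: fully open they stand 13 mm farther back than shut.
Start: joints at [-0.939, 0.385, 0.008, 0, -1.194, -0.259], TCP at [0.228, -0.582, 0.231] pointing down, gripper open.
Joint ranges: [-3.14, 3.14], [-1.21, 2.06], [-1.07, 1.41], [-3.16, 2.05], [-2.99, -0.16], [-3.1, 3.1]. Speed limits (rad/s): [2.79, 2.79, 3.14, 3.14, 3.14, 3.14].

### API

Orientations are given as a unit quaternion [x, y, z, w].
In Python, from station import ctrl gives the robot as it stands. Calls block until the motion is done:
- ctrl.goto(position, orientation): joint-space move of the TCP to a pose.
- ctrl.movel(position, feed=0.15, rot=None): straight line of the TCP; rot=None keeps the orientation; feed is the mean speed in m/s.
- ctrl.movej(angles): joint-space move.
- ctrl.open_gripper() and ctrl.close(squeeze=None): open the fingers fully, or close them until they stop; squeeze is the grip in N (None keeps the last).
- ctrl.hold(seconds).
- ctrl.ik(position, orientation): joint angles nearest the present ones, or None.
- ctrl.get_image(name): name is "scene" or "top" or "wrist"; returns the picture (400x640x3 uint8, red, green, blue); there is no depth.
- ctrl.calibration(name): a dict with "intrinsics" (3x3 intrinsics, pixels), "rvec" (rotation vector, rad) and "tvec" (3), from world to camera coordinates, as OpenCV has them. Camera axes: x right, y down, z forward; pixel columns grow to the right and rows downward; lengths in m; the calibration is good to about 2 mm. A picture is of the moment at which its call begins: read the wrist's pose just before it. calibration takes no time and is no camera call; for the wrist camera it gives the pose at the moment of the call.
A pose or a line that the arm cannot do raises ctrl.PlanningError and nothing moves.
- ctrl.hand_in(): hands the job in; it is judged then, once.
Readings, each from a call of its own:
- ctrl.current_time(): time.
- ctrl.current_q(): joint angles.
- ctrl.current_qd(): joint speeds.
- ctrl.current_joint_efforts(): joint torques, N m.
- ctrl.current_tcp_pos(): TCP position.
- ctrl.current_tcp_rot(): TCP orientation.
- ctrl.current_wrist_force(): force on the tool from outside, world axes, zero at the start.
- ctrl.current_moment(): the same for the moment, N m.
- ctrl.current_width(): finger opening in m.
- ctrl.current_grip_force(): force on a finger pad.
Only numpy, scipy, OpenCV 4.12 (cv2) and the standard library are available. Lean on these libraries where they do the work, as an engineer would, in place of code of your own. Each camera call takes 0.05 s, during which the arm holds its last target. There are 200 camera calls.

## Working session

There is one attempt and no reset: what is moved stays moved. The work goes in short steps, each a Python script; the robot and the scene stay as the last script left them, time stands still between calls to the robot, and variables do not carry over. Pictures are saved under pics/ and viewed, at most 10 in all, crops included, and the job is handed in when it is done.

```bash
ls; mkdir -p pics; cat > h.py <<'E'
import numpy as np, cv2
from station import ctrl
def cam(n):
    c=ctrl.calibration(n);K=np.array(c["intrinsics"],float);R=cv2.Rodrigues(np.array(c["rvec"],float))[0];t=np.array(c["tvec"],float).ravel()
    return K,R,t
def ray(n,uv,c=None):
    K,R,t=c or cam(n);d=R.T@np.linalg.inv(K)@np.array([uv[0],uv[1],1.]);return -R.T@t,d/np.linalg.norm(d)
def onz(n,uv,z,c=None):
    o,d=ray(n,uv,c);return o+d*(z-o[2])/d[2]
def tri(a,b):
    (o1,d1),(o2,d2)=a,b
    s=np.linalg.lstsq(np.c_[d1,-d2],o2-o1,rcond=None)[0]
    p,q=o1+d1*s[0],o2+d2*s[1];return (p+q)/2,np.linalg.norm(p-q)
def proj(n,p,c=None):
    K,R,t=c or cam(n);q=K@(R@np.array(p)+t);return q[:2]/q[2]
def snap(n,f):
    im=ctrl.get_image(n);cv2.imwrite("pics/"+f,cv2.cvtColor(im,cv2.COLOR_RGB2BGR));return im
E
python3 - <<'E'
from h import *
for n in("scene","top"):
    snap(n,n+"0.png");K,R,t=cam(n);print(n,K[0,0],-R.T@t,R[2])
print(ctrl.current_time(),ctrl.current_tcp_rot())
E
```

```text
pics
scene 406.50608286305 [ 0.91589874 -0.61602067  0.72246698] [-0.35000798  0.71442172 -0.6058845 ]
top 371.3165462822333 [0.43385231 0.04022432 1.2275696 ] [ 0.1426398  -0.01242795 -0.98969664]
0.1 [-1.85267338e-01  9.82687672e-01  9.47163820e-04 -2.34360868e-04]
```

View pics/scene0.png

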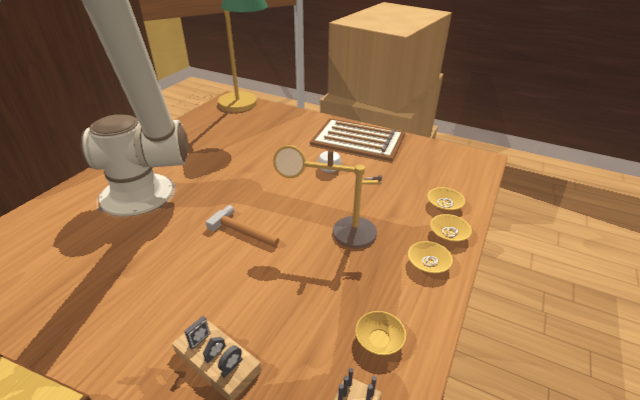

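View pics/top0.png

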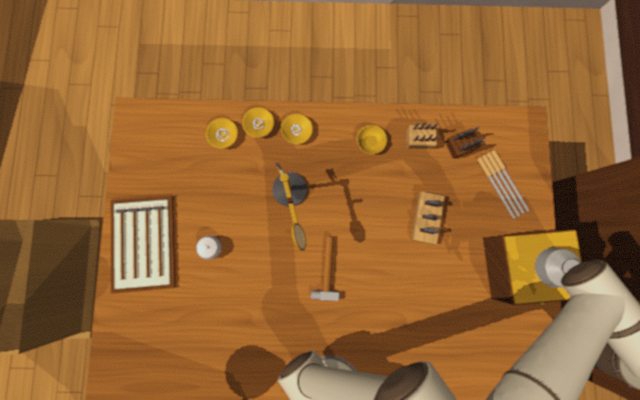

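The scene shows the rack at about (217,357) with three plaques, probably the square one at (197,333). The magnifier post is at (357,195) with the lens at (289,162). In the top view the hub is near (285,178), the lens at (299,237) and the rack at (430,218). I'll zoom in on these.

```bash
python3 - <<'E'
import cv2,numpy as np
s=cv2.imread("pics/scene0.png");t=cv2.imread("pics/top0.png")
c=lambda im,x,y,w,h,k:cv2.resize(im[y:y+h,x:x+w],None,fx=k,fy=k,interpolation=cv2.INTER_CUBIC)
a=c(s,165,310,100,75,4);b=c(s,265,140,130,75,3.0769)
d=c(t,400,180,66.66.__int__(),50,6);e=c(t,262,160,66,90,3.3)
R=np.zeros((600,800,3),np.uint8)
for im,x,y in((a,0,0),(b,400,0),(d,0,300),(e,400,300)):
    h,w=im.shape[:2];R[y:y+h,x:x+w]=im[:600-y,:800-x]
cv2.imwrite("pics/c1.png",R)
E
```

```text
(no output)
```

View pics/c1.png

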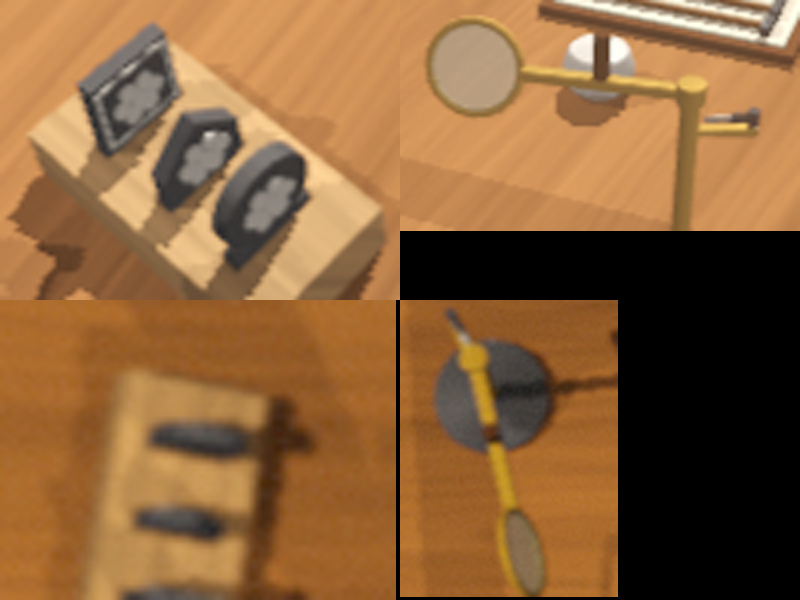

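The square-topped plaque is in the slot nearest the robot (scene about (197,333)). The gable is in the middle and the round one farthest. The peg is at about scene (330,151) and top (289,199), and the hub at scene (360,167) and top (284,177). Now I'll compute positions.

```bash
python3 - <<'E'
from h import *
np.set_printoptions(precision=4,suppress=True)
S=lambda x,y:(x/4+165,y/4+310); M=lambda x,y:((x-400)/3.0769+265,y/3.0769+140)
T=lambda x,y:((x-400)/3.3+262,(y-300)/3.3+160); D=lambda x,y:(x/6+400,(y-300)/6+180)
for n,a,b,z in(("hub",M(691,85),T(473,355),.208),("peg",M(601,38),T(490,433),.243),("lens",M(475,66),T(521,552),.199)):
    print(n,onz("scene",a,z),onz("top",b,z),*tri(ray("scene",a),ray("top",b)))
for p in((28,133),(165,30),(383,210)): print("rack",onz("scene",S(*p),.03))
for p in((122,372),(270,398)): print("rackT",onz("top",D(*p),.03))
for p in((80,87),(90,98),(172,40),(155,26)): print("plq",onz("scene",S(*p),.078))
for p in((102,153),(182,96)): print("plq base",onz("scene",S(*p),.03))
print("med/gab top", onz("top",D(180,520),.072),onz("top",D(200,438),.078))
E
```

```text
hub [0.6423 0.1326 0.208 ] [0.6375 0.1371 0.208 ] [0.6393 0.138  0.2038] 0.002002932390928299
peg [0.5772 0.1097 0.243 ] [0.5665 0.1181 0.243 ] [0.5697 0.12   0.235 ] 0.004880799781737565
lens [0.4774 0.0923 0.199 ] [0.4726 0.0929 0.199 ] [0.4742 0.0941 0.1968] 0.003569218661928919
rack [ 0.4659 -0.341   0.03  ]
rack [ 0.4857 -0.2654  0.03  ]
rack [ 0.638  -0.2975  0.03  ]
rackT [ 0.6299 -0.2934  0.03  ]
rackT [ 0.6169 -0.3742  0.03  ]
plq [ 0.5014 -0.3316  0.078 ]
plq [ 0.5093 -0.3339  0.078 ]
plq [ 0.5221 -0.2926  0.078 ]
plq [ 0.5099 -0.29    0.078 ]
plq base [ 0.5043 -0.3333  0.03  ]
plq base [ 0.5179 -0.2918  0.03  ]
med/gab top [ 0.5452 -0.3103  0.072 ] [ 0.5878 -0.3201  0.078 ]
```

```bash
cat >> h.py <<'E'
from scipy.spatial.transform import Rotation as Ro
H=np.array([.639,.136]);A0=np.pi+.252
def down(yaw): # tool pointing down with tool x at yaw
    x=np.array([np.cos(yaw),np.sin(yaw),0]);z=np.array([0,0,-1.]);return Ro.from_matrix(np.c_[x,np.cross(z,x),z]).as_quat()
def pushpose(th,gap,z=.214):
    a=A0+th;u=np.array([np.cos(a),np.sin(a)]);t=np.array([-u[1],u[0]])
    return np.r_[H+.07*u-t*(18e-3+gap),z],a+np.pi/2
E
cat > plan.py <<'E'
from h import *
np.set_printoptions(precision=3,suppress=True)
for off in (0,np.pi,np.pi/2,-np.pi/2):
    for th,g in((0,.02),(.7,0),(1.4,0)):
        p,y=pushpose(th,g);print(off,th,p,ctrl.ik(p,down(y+off)))
E
python3 plan.py
```

```text
0 0 [0.562 0.155 0.214] [ 0.548  0.326 -0.125  0.    -1.119 -0.296]
0 0.7 [0.584 0.089 0.214] [ 0.426  0.339 -0.106  0.    -1.126  0.526]
0 1.4 [0.627 0.065 0.214] [ 0.359  0.405 -0.005  0.    -1.161  1.293]
3.141592653589793 0 [0.562 0.155 0.214] [ 0.548  0.326 -0.125  0.    -1.119  2.846]
3.141592653589793 0.7 [0.584 0.089 0.214] [ 0.426  0.339 -0.106  0.    -1.126 -2.616]
3.141592653589793 1.4 [0.627 0.065 0.214] [ 0.359  0.405 -0.005  0.    -1.161 -1.849]
1.5707963267948966 0 [0.562 0.155 0.214] [ 0.548  0.326 -0.125  0.    -1.119  1.275]
1.5707963267948966 0.7 [0.584 0.089 0.214] [ 0.426  0.339 -0.106  0.    -1.126  2.097]
1.5707963267948966 1.4 [0.627 0.065 0.214] [ 0.359  0.405 -0.005  0.    -1.161  2.863]
-1.5707963267948966 0 [0.562 0.155 0.214] [ 0.548  0.326 -0.125  0.    -1.119 -1.866]
-1.5707963267948966 0.7 [0.584 0.089 0.214] [ 0.426  0.339 -0.106  0.    -1.126 -1.045]
-1.5707963267948966 1.4 [0.627 0.065 0.214] [ 0.359  0.405 -0.005  0.    -1.161 -0.278]
```

```bash
python3 - <<'E'
from h import *
np.set_printoptions(precision=3,suppress=True)
ctrl.close(20)
p,y=pushpose(0,.02)
ctrl.goto(p+[0,0,.10],down(y)); print(ctrl.current_time())
ctrl.movel(p,feed=.15)
print(ctrl.current_time(),ctrl.current_wrist_force())
for th in np.linspace(0,1.4,8):
    p,y=pushpose(th,0); ctrl.movel(p,feed=.05,rot=down(y)); print(round(th,2),ctrl.current_wrist_force())
ctrl.hold(.5);print(ctrl.current_time(),ctrl.current_wrist_force())
snap("scene","scene1.png");snap("top","top1.png")
E
```

```text
3.725
4.5417 [ 0.632  0.461 -0.482]
0.0 [-0.164  0.123  0.018]
0.2 [-0.057 -0.416  0.105]
0.4 [-0.829  0.277  1.085]
0.6 [ 0.44  -0.229 -0.255]
0.8 [-1.399  0.445  0.798]
1.0 [ 0.14   0.731 -1.084]
1.2 [-0.223  0.445 -0.116]
1.4 [-0.421  0.357 -1.002]
8.6833 [ 0.22  -0.544  0.141]
```

View pics/scene1.png

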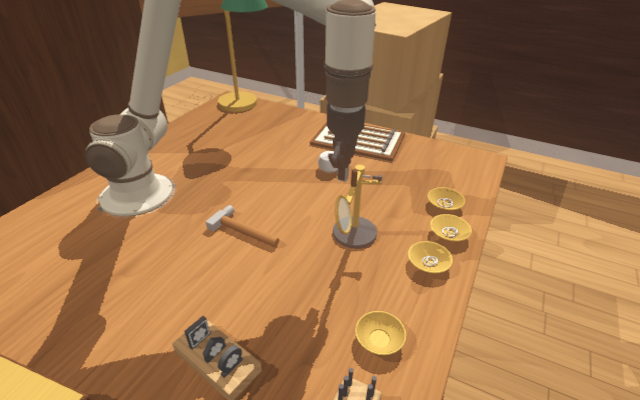

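The arm has swung: the lens is now at about (346,214) and the finger is beside the peg at (345,175). I'll check the angle and move on to look at the rack and the lens.

```bash
python3 - <<'E'
from h import *
np.set_printoptions(precision=4,suppress=True)
for th in(1.3,1.4,1.571):
    a=A0+th;print(th,proj("scene",[*(H+.17*np.array([np.cos(a),np.sin(a)])),.199]))
q=onz("scene",(346,214),.199);print(q)
p=ctrl.current_tcp_pos()
ctrl.movel([p[0]-.01,p[1]+.02,.33],feed=.2)
yaw=-.22
g=np.array([.511,-.311])
# tool y along plaque y: tool x = plaque x or its opposite
for o in(0,np.pi): print(o,ctrl.ik([*g,.2],down(yaw+o)))
ctrl.open_gripper()
ctrl.goto([.47,-.30,.26],down(yaw)); 
print(ctrl.current_time())
im=snap("wrist","w1.png"); c=cam("wrist");import pickle;pickle.dump(c,open("w1.pkl","wb"));print(-c[1].T@c[2],c[1][2])
snap("scene","scene2.png");snap("top","top2.png")
E
```

```text
1.3 [325.0628 209.9993]
1.4 [332.6698 212.2863]
1.571 [346.5238 215.1022]
[ 0.6791 -0.0259  0.199 ]
0 [-0.2763  0.3627 -0.1074  0.     -1.1007  1.6271]
3.141592653589793 [-0.2763  0.3627 -0.1074  0.     -1.1007 -1.5145]
11.85
[ 0.5423 -0.3154  0.4033] [-0.2784  0.0618 -0.9585]
```

View pics/w1.png

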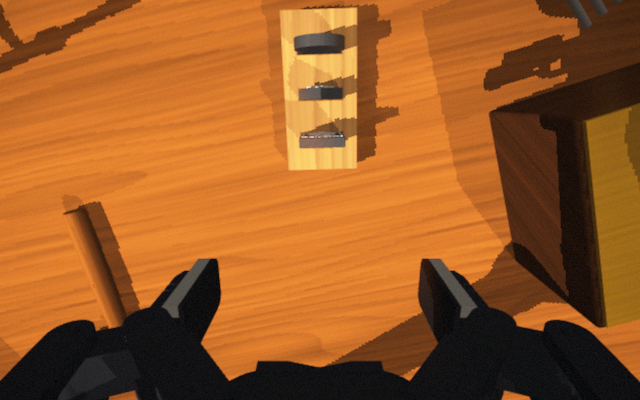

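The wrist view shows the rack corners at about (280,9), (354,8), (357,167) and (289,169). The square plaque is at columns 300–344 and rows 132–148, with its flower side up the image. The lens at (346,214) in the scene view matches the seated position. Next I'll refine by mask.

```bash
python3 - <<'E'
from h import *
import pickle
np.set_printoptions(precision=4,suppress=True)
c=pickle.load(open("w1.pkl","rb"))
im=cv2.imread("pics/w1.png")
hsv=cv2.cvtColor(im,cv2.COLOR_BGR2HSV)
sub=hsv[120:160,285:360]
m=(sub[...,1]<90).astype(np.uint8)
n,l,st,ce=cv2.connectedComponentsWithStats(m)
k=1+np.argmax(st[1:,4]);print(st[k],ce[k])
ys,xs=np.where(l==k);bb=np.array([[x+285,y+120] for x,y in zip(xs,ys)],np.float32)
print(cv2.minAreaRect(bb))
g=cv2.cvtColor(im,cv2.COLOR_BGR2GRAY);print(g[128:154,[305,314,322,330,338]].T)
for p in((280,9),(354,8),(357,167.5),(288.5,169)): print("rack",onz("",p,.03,c))
for p in((299.5,147.5),(345,147.5),(299.5,138),(345,138)): print("plq",onz("",p,.078,c))
for i in(1,2):
  s=cv2.imread(f"pics/scene{i}.png")
t=cv2.imread("pics/top2.png");s=cv2.imread("pics/scene2.png")
f=lambda im,x,y,w,h,k:cv2.resize(im[y:y+h,x:x+w],None,fx=k,fy=k,interpolation=cv2.INTER_CUBIC)
cv2.imwrite("pics/c2.png",np.hstack([f(s,315,150,80,100,5),f(t,270,160,80,100,5)]))
E
```

```text
[ 15  12  45  16 527] [40.5161 19.5939]
((321.9386901855469, 139.2313995361328), (14.670318603515625, 44.22709274291992), 88.45184326171875)
[[186 189 186 157 107 101  83  74 176 187 100 108 117 118 116 117 117 111
  110 116 176 208 209 208 209 210]
 [163 125  97  96 112 126 122 119 128 112 104 118 119 117 112 111 115 114
  113 122 168 200 201 206 207 209]
 [ 88  92  92 105 123 118 102 118 125  99 101 110 108 111 109 111 114 110
  107 119 178 200 199 199 197 201]
 [ 77  77  76  81 100 111 100 136 150 109  98 106 106 104 103 105 105 105
  104 134 182 200 203 203 202 204]
 [ 95  99  92  91  84  61  44 121 139  92  97 100  98  99 101 101 100 100
  103 166 203 202 200 200 201 201]]
rack [ 0.6347 -0.2967  0.03  ]
rack [ 0.6198 -0.3679  0.03  ]
rack [ 0.4628 -0.3412  0.03  ]
rack [ 0.4778 -0.2661  0.03  ]
plq [ 0.5041 -0.2878  0.078 ]
plq [ 0.4946 -0.3303  0.078 ]
plq [ 0.5128 -0.2899  0.078 ]
plq [ 0.5034 -0.3321  0.078 ]
```

View pics/c2.png

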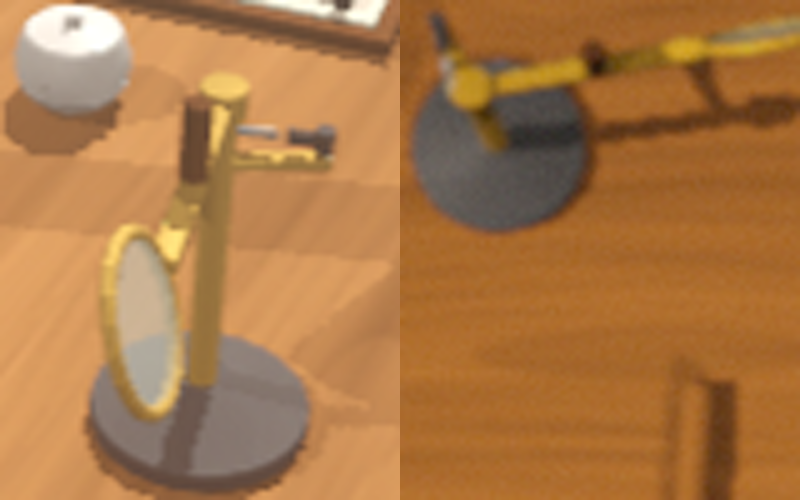

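The seated arm is confirmed, with the lens at scene (343,214) and the hub at top (284,177). I'll grasp the plaque and refine the lens position in the same step.

```bash
python3 - <<'E'
from h import *
np.set_printoptions(precision=4,suppress=True)
print("lens scene",onz("scene",(343.4,214.2),.199),"hub top",onz("top",(284,177),.208))
t=cv2.imread("pics/top2.png");f=cv2.resize(t[150:190,310:370],None,fx=10,fy=10,interpolation=cv2.INTER_CUBIC);cv2.imwrite("pics/c3.png",f)
yaw=-.205;g=np.array([.505,-.3095])
ctrl.goto([*g,.15],down(yaw))
ctrl.movel([*g,.036],feed=.1);print(ctrl.current_wrist_force())
ctrl.close(60);ctrl.hold(.3)
print(ctrl.current_width(),ctrl.current_grip_force(),ctrl.current_wrist_force(),ctrl.current_time())
snap("wrist","w2.png")
if .038<ctrl.current_width()<.05:
    ctrl.movel([*g,.16],feed=.06);ctrl.hold(.3)
    print(ctrl.current_width(),ctrl.current_grip_force(),ctrl.current_wrist_force(),ctrl.current_time())
    snap("wrist","w3.png")
E
```

```text
lens scene [ 0.6747 -0.0289  0.199 ] hub top [0.6366 0.1374 0.208 ]
[-0.7936  0.2433 -0.0884]
0.04317210854638672 61.359883546829224 [-0.4659  1.1535  5.2384] 14.5917
0.04319526919142941 61.228941679000854 [ 0.7707  0.17   -2.0766] 17.1583
```

View pics/w3.png

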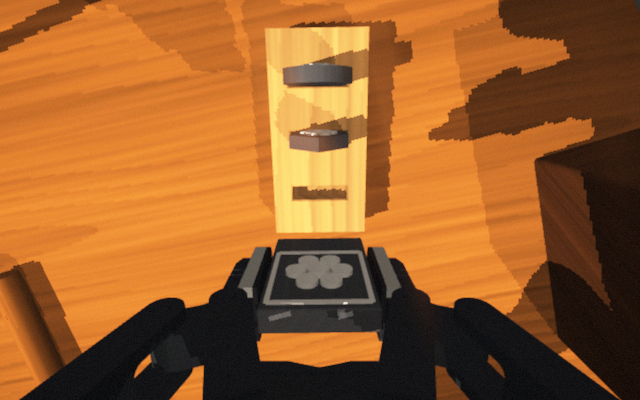

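View pics/c3.png

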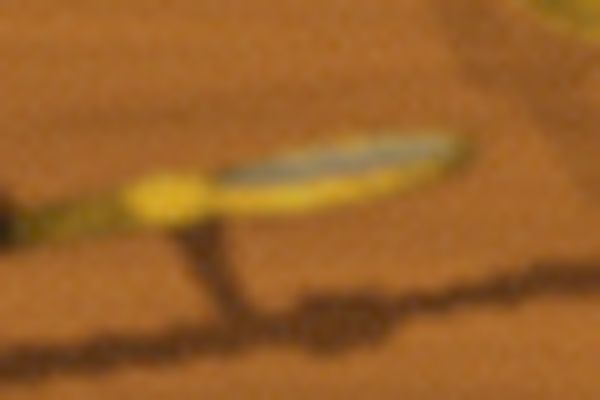

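The plaque is lifted with the flower at about (319,272) in the wrist image, and its slot at (320,192) is empty. In the top view the lens centre is at about (344,167). Next I'll check the pose in hand by projection and compute the target.

```bash
python3 - <<'E'
from h import *
np.set_printoptions(precision=4,suppress=True)
a,b=(343.4,214.2),(344,167.3)
print("lens top",onz("top",b,.199),*tri(ray("scene",a),ray("top",b)))
p=np.array(ctrl.current_tcp_pos());print(p,ctrl.current_tcp_rot())
c=cam("wrist")
yaw=-.205;X=np.array([np.cos(yaw),np.sin(yaw),0]);Y=np.array([-X[1],X[0],0]);Z=np.array([0,0,1.])
O=np.array([.505,-.3095,.138])
P={"bl":(5,22,0),"br":(5,-22,0),"tl":(5,22,64),"tr":(5,-22,64),"tbl":(-5,22,64),"tbr":(-5,-22,64),"fl":(8,0,38)}
for dx in(-.004,0,.004):
    print(dx,{k:proj("",O+X*(v[0]/1e3+dx)+Y*v[1]/1e3+Z*v[2]/1e3,c).round(1).tolist() for k,v in P.items()})
im=cv2.imread("pics/w3.png");g=cv2.cvtColor(im,cv2.COLOR_BGR2GRAY)
m=((g[250:295,280:360]>95)).astype(np.uint8);n,l,st,ce=cv2.connectedComponentsWithStats(m);i=1+np.argmax(st[1:,4]);print(st[i],ce[i]+[280,250])
print(g[230:340:1,320].tolist())
E
```

```text
lens top [ 0.6694 -0.0307  0.199 ] [ 0.672  -0.0295  0.1979] 0.00534823267415942
[ 0.505  -0.3095  0.16  ] [ 0.9948 -0.1023 -0.0001  0.    ]
-0.004 {'bl': [277.0, 242.9], 'br': [360.3, 242.9], 'tl': [255.1, 317.6], 'tr': [381.9, 317.5], 'tbl': [256.6, 341.8], 'tbr': [380.4, 341.7], 'fl': [318.6, 273.1]}
0 {'bl': [276.7, 235.9], 'br': [360.6, 235.9], 'tl': [254.5, 307.5], 'tr': [382.5, 307.5], 'tbl': [256.0, 332.2], 'tbr': [381.0, 332.2], 'fl': [318.6, 264.4]}
0.004 {'bl': [276.5, 228.8], 'br': [360.9, 228.7], 'tl': [253.8, 297.3], 'tr': [383.2, 297.3], 'tbl': [255.4, 322.5], 'tbr': [381.6, 322.4], 'fl': [318.6, 255.6]}
[   6    5   66   34 1590] [318.7491 271.5465]
[211, 207, 183, 159, 157, 156, 157, 154, 114, 38, 39, 37, 35, 35, 37, 34, 39, 37, 33, 33, 69, 110, 123, 106, 63, 38, 36, 66, 100, 106, 113, 123, 124, 125, 124, 123, 122, 122, 120, 122, 121, 123, 125, 130, 128, 127, 125, 125, 116, 105, 101, 92, 88, 81, 71, 50, 30, 31, 38, 35, 35, 37, 35, 32, 37, 38, 34, 34, 45, 97, 121, 119, 125, 126, 95, 34, 35, 36, 44, 47, 53, 51, 55, 51, 55, 52, 53, 54, 56, 55, 52, 53, 52, 51, 48, 53, 53, 51, 49, 53, 51, 51, 95, 146, 162, 164, 161, 159, 160, 156]
```

```bash
cat >> h.py <<'E'
def target(L,psi,d=.1,til=.35):
    c,s=np.cos(til),np.sin(til);x=np.array([c*np.cos(psi),c*np.sin(psi),s]);z=np.array([-s*np.cos(psi),-s*np.sin(psi),c])
    F=L-d*x;return F,F-.0065*x-.016*z,Ro.from_matrix(np.c_[x,np.cross(-z,x),-z]).as_quat(),x
E
python3 - <<'E'
from h import *
np.set_printoptions(precision=4,suppress=True)
L=np.array([.675,-.030,.199]);F,T,q,x=target(L,.215)
pre=T-np.array([x[0],x[1],0])*.07
print(F,T,ctrl.ik(pre,q),ctrl.ik(T,q))
ctrl.goto(pre,q);ctrl.movel(T,feed=.06);ctrl.hold(.5)
print(ctrl.current_time(),ctrl.current_tcp_pos(),ctrl.current_width(),ctrl.current_grip_force(),ctrl.current_wrist_force())
w=snap("wrist","w4.png");s=snap("scene","scene4.png");snap("top","top4.png")
f=cv2.resize(s[140:260,270:400],None,fx=3.33,fy=3.33,interpolation=cv2.INTER_CUBIC)[:400]
R=np.hstack([f[:, :],cv2.resize(w,(0,0),fx=.57,fy=.57)[:0]]) if 0 else f
o=np.zeros((600,800,3),np.uint8);o[:f.shape[0],:f.shape[1]]=f;w2=cv2.resize(w,(367,229));o[:229,433:]=w2
cv2.imwrite("pics/c4.png",o[...,::-1])
print({k:proj("scene",v) for k,v in dict(F=F,L=L).items()})
E
```

```text
[ 0.5832 -0.05    0.1647] [ 0.5826 -0.0502  0.1475] [ 0.1805  0.1619 -0.5896 -0.0261 -0.4697  1.6265] [ 0.1855  0.2602 -0.4558 -0.0209 -0.505   1.6169]
19.925 [ 0.5826 -0.0502  0.1475] 0.043202287302521625 61.293901205062866 [ 0.8569 -0.2755 -1.6892]
{'F': array([299.1416, 219.626 ]), 'L': array([343.3365, 214.5503])}
```

View pics/c4.png

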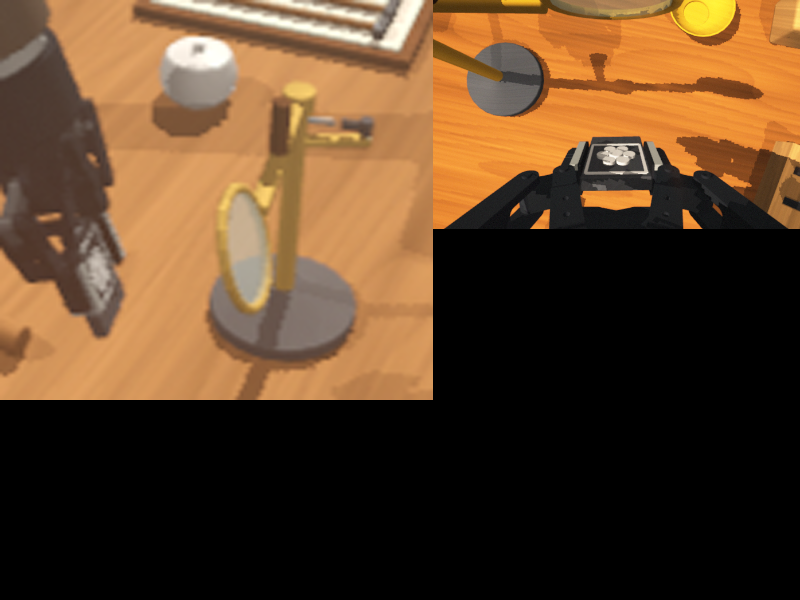

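The flower is at scene (299.1,218.7), against a prediction of (299.1,219.6), and the lens at (343.3,214.5) also matches. In the wrist view the flower and lens line up laterally. One last check of tilt by overlaying the predicted plaque corners and lens rim.

```bash
python3 - <<'E'
from h import *
s=cv2.imread("pics/scene4.png");k=8;x0,y0=275,185
f=cv2.resize(s[y0:y0+60,x0:x0+95],None,fx=k,fy=k,interpolation=cv2.INTER_CUBIC)
L=np.array([.675,-.030,.199]);F,T,q,x=target(L,.215);R=Ro.from_quat(q).as_matrix();z=-R[:,2];y=-R[:,1]
O=F-.008*x-.038*z
px=lambda p:tuple(int(v) for v in (proj("scene",p)+.5-[x0,y0])*k)
for a,b,c in((5,22,0),(5,-22,0),(5,22,64),(5,-22,64),(8,0,38)): cv2.circle(f,px(O+(a*x+b*y+c*z)/1e3),4,(0,0,255),1)
for a in np.arange(0,6.28,.4): cv2.circle(f,px(L+.0405*(np.cos(a)*y+np.sin(a)*z)),3,(255,0,0),1)
cv2.imwrite("pics/c5.png",f)
E
```

```text
(no output)
```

View pics/c5.png

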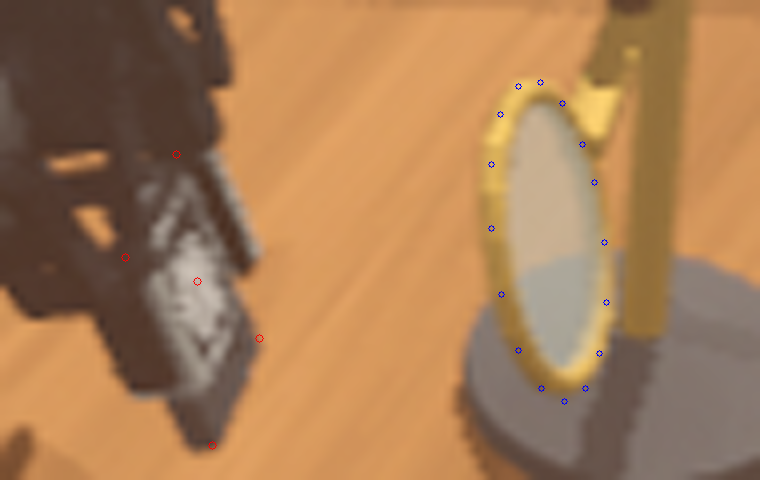

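The predicted plaque corners, flower and lens rim all lie on the image, for example the bottom corner at (212,445) and the rim ellipse around (548,240). Handing in.

```bash
python3 -c "
from h import *
print(abs(np.array(ctrl.current_qd())).max(),ctrl.current_time());print(ctrl.hand_in())"
```

```text
0.0019229477196931212 20.075
the job is handed in; nothing more can be done
None
```

I handed the job in at about 20 s. The magnifier's arm is swung out and seated, and the square-topped plaque is held still before the lens, about 10 cm away and square to it by my camera checks; no verdict was returned.

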